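# Pack the peeler into its snap-lid case

### The arm

A 6-joint arm with a two-finger parallel gripper is mounted at the origin on a cart in front of the work surface, level with it; the furniture and walls round the work are solid. World frame = base frame: x ahead of the robot, y to its left, z up, the work surface at z = 0. Lengths are in m, angles in rad, forces in N, time in s.
With the tool pointing down it reaches from about 0.425 to 0.95 m from the base axis. Payload 3.5 kg.
Tool frame: the origin (TCP) lies where the fingers leave the gripper's body, on its centre line; the fingertips stand 73 mm ahead of it and the grasp point (between the pads) lies 54 mm ahead of it; z points along the fingers, y is the line along which they close (so a half turn about z gives the same grasp; the last joint's range is limited). The gripper opens to 85 mm and grips with 20 to 120 N. Pads are 22 mm wide; open, the fingers measure 114 mm over their backs; the gripper's body (76 mm by 85 mm) begins 54 mm behind the grasp point. The pads swing forward as they close: fully open they stand 13 mm farther back than shut.
Start: joints at [1.015, 0.286, 1.577, -0, 1.279, -0.15], TCP at [0.266, 0.62, 0.304] pointing down, gripper open.
Joint ranges: [-2.77, 2.77], [-0.9, 2.22], [0.21, 2.48], [-1.53, 4.67], [0.24, 2.81], [-2.84, 2.84]. Speed limits (rad/s): [2.79, 2.79, 3.14, 3.14, 3.14, 3.14].

### API

Orientations are given as a unit quaternion [w, x, y, z].
In Python, from bench import bot gives the robot as it stands. Calls block until the motion is done:
- bot.movep(position, orientation): joint-space move of the TCP to a pose.
- bot.move_straight(position, feed=0.15, ori=None, max_force=None): straight line of the TCP; ori=None keeps the orientation; feed is the mean speed in m/s. With max_force (N) it stops when the force on the tool has changed by that much, and returns True; else False.
- bot.set_joints(angles): joint-space move.
- bot.grip(opening, f_grip=None): opening from 0.0 (shut) to 1.0 (fully open); f_grip is the grip in N (None keeps the last); returns when the fingers have stopped.
- bot.dwell(seconds).
- bot.solve_ik(position, orientation): joint angles nearest the present ones, or None.
- bot.get_state(): the state.
- bot.camera(name): name is "scene" or "top"; returns the picture (420x560x3 uint8, red, green, blue); there is no depth.
- bot.calibration(name): a dict with "vfov" (degrees; the focal length in pixels is half the picture's height over the tangent of half this angle, whatever the lens; pixels are square), "cx", "cy" (the principal point, pixels), "R" (3x3) and "t" (3): a world point X has camera coordinates R X + t. Camera axes: x right, y down, z forward; pixel columns grow to the right and rows downward; lengths in m; the calibration is good to about 2 mm. A picture is of the moment at which its call begins. calibration takes no time and is no camera call.
A pose or a line that the arm cannot do raises bot.Unreachable and nothing moves.
- bot.sign_off(): hands the job in; it is judged then, once.
The state is a dict: "t": time; "qpos": joint angles; "qd": joint speeds; "tau": joint torques, N m; "position": TCP position; "tcp_rot": TCP orientation; "wrist_force": force on the tool from outside, world axes, zero at the start; "torque": the same for the moment, N m; "grip_width": opening from 0.0 (shut) to 1.0 (fully open); "finger_force": force on a finger pad.
Only numpy, scipy, OpenCV 4.12 (cv2) and the standard library are available. Lean on these libraries where they do the work, as an engineer would, in place of code of your own. Each camera call takes 0.05 s, during which the arm holds its last target. There are 200 camera calls.

### The job

Pull the vegetable peeler up out of the wooden cutlery stand and lay it flat on the bare counter, letting go of it, so that you can take it again across its middle and lay it flat inside the white case. Then shut the case's lid and press down both snap tabs on it, one after the other, until each is fully down. Do not let the peeler drop, and leave the cake fork and the teaspoon in the stand.

Things in the scene. Friction and masses are not known exactly. Their poses are not given: they have to be found in the camera images.
- peeler: Peeler, 170 mm, 80 g: dark green handle 105 x 25 x 17 mm, steel blade 70 x 14 x 6 mm. Starts upright, blade down, in any of the stand's wells, 90 mm showing, some mm of play. Origin: mid-length on its underside. x to the blade tip (down at start), y across its width, z up through its thickness (centre line z = 8.5 mm). Centre of mass near x = -15 mm.
- blade_tip (a point): Tip of the peeler's blade (peeler frame x = +85 mm).
- handle_end (a point): Middle of the free end of the peeler's handle (peeler frame x = -85 mm); uppermost at the start.
- stand: Wooden cutlery stand, a fixed block 75 x 215 x 90 mm with three wells in a row, each 24 x 34 mm and 80 mm deep, 75 mm apart (frame y = +75, 0, -75 mm). Origin: centre of its underside; z up; y along the row, roughly world y. It holds the peeler, the cake fork and the teaspoon.
- cake_fork: Steel cake fork, 150 x 21 x 11 mm, upright in another well of the stand, thin flat handle up, 70 mm showing. Origin at mid length; it must stay there.
- teaspoon: Steel teaspoon, 135 x 29 x 10 mm, upright in another well of the stand, thin flat handle up, 55 mm showing, wedged tight so that it does not move. Origin at mid length.
- case: White flat cutlery case, fixed: tray 115 (frame x) x 220 (y) x 42 mm high, walls and floor 5 mm, inside 105 x 210 x 37 mm. Origin: centre of its underside; z up; y along its length, roughly world +x; frame +x (roughly world -y, the robot's right) is the lid's hinge side, frame -x the tabs' side.
- lid (a joint): Angle of the case's lid: 0 shut, grows as it opens, 2.3 rad at most; starts open, leaning back past upright. A stiff hinge: it stays where it is left; about 1.3 N at its free edge moves it, up to 2.5 N when also lifting it.
- lid_hinge (a point): Middle of the lid's hinge line, which runs along the case's frame y at frame x = +57.5 mm, z = 42.5 mm.
- lid_edge (a point): Middle of the lid's free edge, 118 mm from the hinge line. The lid is a plate 118 x 220 x 6 mm; shut, its top is 48.5 mm above the counter.
- tab_near (a joint): Travel of the snap tab nearer the robot: 0 up (as at the start), 6 mm fully down = engaged. It slides at right angles to the lid, needs about 5 N and stays where it is pushed.
- tab_near_top (a point): Centre of the top face (30 x 36 mm) of that grey tab, on the lid near its free edge, 110 mm from the hinge line and 70 mm from the lid's middle towards the robot. With the lid shut and the tab up it is 61.5 mm above the counter.
- tab_far (a joint): Travel of the snap tab farther from the robot: same values and stiffness as tab_near.
- tab_far_top (a point): Centre of the top face of the tab farther from the robot, 70 mm from the lid's middle away from the robot; else like tab_near_top.
Mind the look-alikes: they are no part of the job. There is more than one size of the peeler; the one meant has the size given above.

How it is judged:
By the outcome, as a careful person would: the job done as asked, in the order asked, and still so for the second after the job is handed in, with the robot touching nothing.
It also fails if it takes over 72 s, if anything falls off the work surface, if the arm or the gripper's body presses on something with over 40 N, if the wrist force passes 120 N, or if a joint passes its speed limit or range.

## Working session

There is one attempt and no reset: what is moved stays moved. The work goes in short steps, each a Python script; the robot and the scene stay as the last script left them, time stands still between calls to the robot, and variables do not carry over. Pictures are saved under pics/ and viewed, at most 10 in all, crops included, and the job is handed in when it is done.

```bash
mkdir -p pics; ls; python3 - <<'E'
from bench import bot
import cv2
for n in("scene","top"):
    cv2.imwrite(f"pics/{n}0.png",bot.camera(n)[:,:,::-1])
    c=bot.calibration(n);print(n,c)
print(bot.get_state())
E
```

```text
pics
scene {'vfov': 44.29124426031278, 'cx': 276.01317996782103, 'cy': 208.22371290892264, 'R': array([[-0.99991672, -0.0022965 ,  0.0126992 ],
       [-0.01149333,  0.60600172, -0.7953803 ],
       [-0.00586914, -0.79546002, -0.60597765]]), 't': array([0.52260891, 0.03027509, 1.50020571])}
top {'vfov': 53.387382458340795, 'cx': 284.5503919328265, 'cy': 208.38668204808408, 'R': array([[-0.07078899, -0.9974876 ,  0.00272123],
       [-0.97745371,  0.06882267, -0.19961887],
       [ 0.19893007, -0.01679069, -0.97986984]]), 't': array([0.17661639, 0.50748387, 1.00686356])}
{'t': 0.1, 'qpos': array([ 1.01496717e+00,  2.87120032e-01,  1.57803542e+00,  1.07118569e-06,
        1.27860096e+00, -1.50011215e-01]), 'qd': array([ 1.85921224e-04, -2.00088545e-03, -5.68371317e-03, -7.78687821e-04,
       -8.15420153e-04,  7.18263085e-06]), 'tau': array([ 1.17273466e-03, -4.07292938e+01, -2.93701547e+01, -1.93190685e-04,
        3.36241115e-03, -8.88818107e-06]), 'position': array([0.26621459, 0.61980676, 0.30265408]), 'tcp_rot': array([-3.74420761e-04,  2.01519505e-01,  9.79483904e-01, -1.01502149e-03]), 'wrist_force': array([ 1.18247071,  0.76675849, -0.05199171]), 'torque': array([-0.03410575, -0.02860425, -0.00583684]), 'finger_force': 0.0, 'grip_width': 1.0036578352660803}
```

View pics/scene0.png

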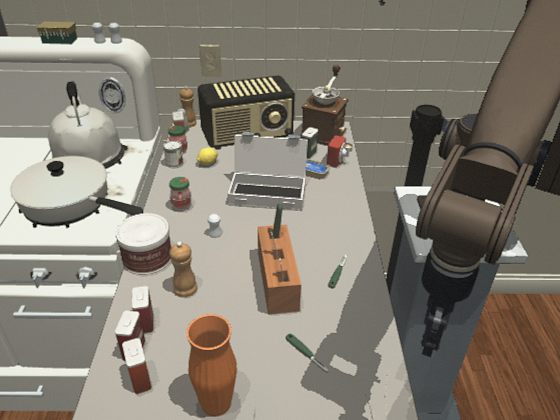

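View pics/top0.png

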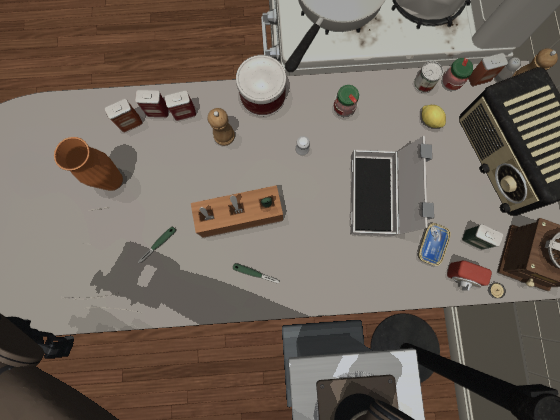

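Scene view: the peeler stands in the stand's far (‑y) well, with its handle top near (278,207). The case is at about (268,185). In the top view the peeler is at (266,202), the stand at (238,210) and the case at (375,192). Two loose green peelers lie on the counter and are decoys. I'll measure from enlarged crops next.

```bash
cat > h.py <<'E'
import numpy as np, cv2
from bench import bot
def cam(n):
    c=bot.calibration(n); return c,210/np.tan(np.radians(c["vfov"]/2))
def ray(n,uv):
    c,f=cam(n); R=np.array(c["R"]); d=R.T@np.array([(uv[0]-c["cx"])/f,(uv[1]-c["cy"])/f,1])
    return -R.T@np.array(c["t"]),d/np.linalg.norm(d)
def plane(n,uv,z):
    o,d=ray(n,uv); return o+d*(z-o[2])/d[2]
def proj(n,X):
    c,f=cam(n); p=np.array(c["R"])@np.array(X)+c["t"]; return np.array([c["cx"]+f*p[0]/p[2],c["cy"]+f*p[1]/p[2]])
def tri(a,b):
    (o1,d1),(o2,d2)=ray("scene",a),ray("top",b)
    s=np.linalg.lstsq(np.c_[d1,-d2],o2-o1,rcond=None)[0]
    p,q=o1+s[0]*d1,o2+s[1]*d2
    return (p+q)/2,np.linalg.norm(p-q)
def green(im):
    h=cv2.cvtColor(im,cv2.COLOR_RGB2HSV); return cv2.inRange(h,(50,70,15),(95,255,140))
E
python3 - <<'E'
import cv2,numpy as np
s=cv2.imread("pics/scene0.png");t=cv2.imread("pics/top0.png")
def crop(im,x,y,w,h,k,o):
    c=cv2.resize(im[y:y+h,x:x+w],None,fx=k,fy=k,interpolation=cv2.INTER_CUBIC)
    for i in range(0,w,10):
        if (x+i)%10==0: cv2.line(c,(i*k,0),(i*k,6),(0,0,255),1); cv2.putText(c,str(x+i),(i*k,16),0,.3,(0,0,255))
    for j in range(0,h,10): cv2.line(c,(0,j*k),(6,j*k),(0,0,255),1); cv2.putText(c,str(y+j),(8,j*k+4),0,.3,(0,0,255))
    cv2.imwrite(o,c)
crop(t,180,140,260,110,3,"pics/c_top.png")
crop(s,220,130,100,190,3,"pics/c_scene.png")
from h import green
for n in("scene","top"):
    m=green(cv2.imread(f"pics/{n}0.png")[:,:,::-1].copy())
    k,l,st,ce=cv2.connectedComponentsWithStats(m)
    for i in range(1,k):
        if st[i,4]>25: print(n,st[i],ce[i])
E
```

```text
scene [ 41  32  35  11 227] [58.23788546 38.53303965]
scene [169 126  16   9  97] [176.89690722 130.35051546]
scene [170 177  18  11 128] [178.078125  182.6484375]
top [451  58  22  20 299] [461.6722408   68.42809365]
top [338  85  21  21 278] [346.97841727  94.31654676]
top [262 198   9   8  31] [266.41935484 202.29032258]
top [247 268  14   8  29] [253.48275862 272.34482759]
```

View pics/c_top.png

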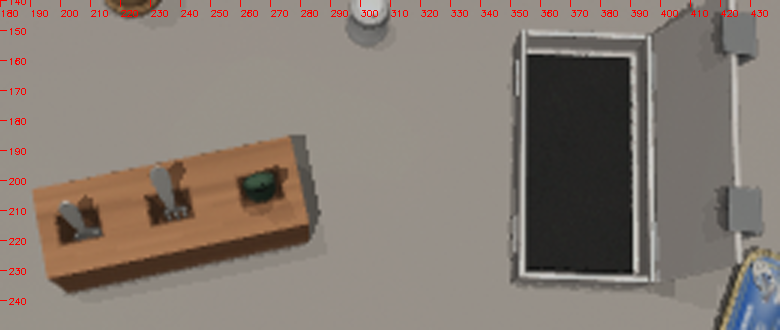

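View pics/c_scene.png

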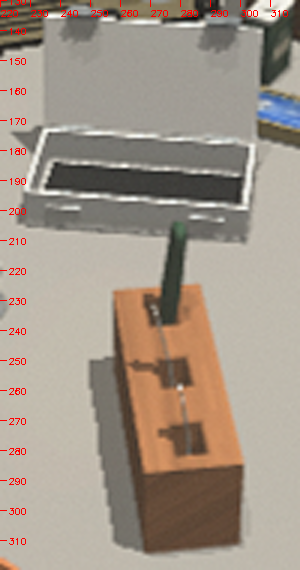

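Top crop: stand top corners at (191,203), (277,185), (283,215) and (196,233), and the peeler in the well at about (267,202). Case rim corners are at (354,150), (397,152), (398,233) and (353,233), with tabs at (426,152) and (427,210). Scene crop: handle end at (279,205), case rim at (235,173), (305,178), (302,199) and (228,194).

```bash
python3 - <<'E'
from h import *
np.set_printoptions(precision=4,suppress=True)
P=dict(sHL=((257.7,226.7),(276.7,185.3)),sLL=((286.7,225),(282.7,215)),sLH=((300.7,284.3),(196,232.7)),sHH=((268.3,287.3),(191,203.3)),
cHL=((235,172.7),(397.3,152)),cLL=((304.7,177.7),(398.3,233.3)),cLH=((302.3,199.3),(353.3,232.7)),cHH=((228.3,194),(353.7,150)),
peel=((279.7,205),(267,201.5)))
for k,v in P.items(): print(k,*tri(*v), 'pl',plane("scene",v[0],.09 if k[0]=='s' else .042)[:2],plane("top",v[1],.09 if k[0]=='s' else .042)[:2])
print('peelbase scene', plane("scene",(276.3,237),.09))
print('lid edge/tabs',tri((247,139),(426,152)),tri((292,144),(427.5,209)))
E
```

```text
sHL [0.5702 0.1562 0.0895] 6.591618945005449e-05 pl [0.5702 0.1568] [0.57   0.1563]
sLL [0.4955 0.1466 0.0882] 0.0009200012948000082 pl [0.496  0.1486] [0.4947 0.1467]
sLH [0.4669 0.358  0.0891] 0.0012661561923501753 pl [0.4676 0.3587] [0.4661 0.3579]
sHH [0.5399 0.3682 0.0891] 0.0004983015169505567 pl [0.5401 0.369 ] [0.5394 0.368 ]
cHL [ 0.6511 -0.1666  0.0406] 5.547487779778188e-05 pl [ 0.6509 -0.1645] [ 0.6506 -0.1661]
cLL [ 0.4358 -0.1418  0.0418] 0.0009194860016238142 pl [ 0.4354 -0.1413] [ 0.4363 -0.1418]
cLH [ 0.4464 -0.0287  0.0421] 0.0013455390869274134 pl [ 0.4471 -0.029 ] [ 0.4458 -0.0285]
cHH [ 0.6637 -0.0523  0.0413] 0.001111459542312768 pl [ 0.6631 -0.051 ] [ 0.6641 -0.0523]
peel [0.5136 0.1802 0.177 ] 0.004158823827283296 pl [ 0.5127 -0.0003] [0.5416 0.1838]
peelbase scene [0.5226 0.1965 0.09  ]
lid edge/tabs (array([ 0.6137, -0.2042,  0.1393]), np.float64(0.00048211042412269633)) (array([ 0.4767, -0.1913,  0.1314]), np.float64(0.0013335706393709274))
```

```bash
cat >> h.py <<'E'
from scipy.spatial.transform import Rotation as Ro
def ori(pitch,yaw,flip=0):
    """tool z pitched down by `pitch` deg from horizontal along heading yaw (90=straight down), closing line horizontal across heading"""
    p,w=np.radians([pitch,yaw]); h=np.array([np.cos(w),np.sin(w),0])
    z=h*np.cos(p)-np.array([0,0,np.sin(p)]); y=np.array([-np.sin(w),np.cos(w),0])*(-1 if flip else 1)
    q=Ro.from_matrix(np.c_[np.cross(y,z),y,z]).as_quat(); return q[[3,0,1,2]]
def tcp(point,q,reach):
    return np.array(point)-Ro.from_quat(np.r_[q[1:],q[0]]).as_matrix()[:,2]*reach
E
python3 - <<'E'
from h import *
np.set_printoptions(precision=3,suppress=True)
im=cv2.imread("pics/scene0.png"); v=im.max(2)
for r in range(203,240,4):
    c=np.where(v[r,266:292]<85)[0]+266; print(r,c.min() if len(c) else None,c.max() if len(c) else None,end='; ')
print()
t=cv2.imread("pics/top0.png")[190:212,252:284]; m=(t.max(2)<95)&(t[:,:,1]>t[:,:,2]+4); ys,xs=np.where(m); print('topmask',xs.min()+252,xs.max()+252,ys.min()+190,ys.max()+190,xs.mean()+252,ys.mean()+190)
print('proj ends',proj("top",(.514,.182,.18)),proj("scene",(.514,.182,.18)),proj("top",(.5285,.183,.09)))
for p in (0,15,30,45,60):
  for f in (0,1):
    a=bot.solve_ik(tcp((.518,.183,.14),ori(p,8,f),.064),ori(p,8,f)); 
    b=bot.solve_ik(tcp((.518,.183,.25),ori(p,8,f),.064),ori(p,8,f)); 
    c=bot.solve_ik(tcp((.53,.055,.012),ori(p+90,-6.4,f),.064),ori(p+90,-6.4,f)); print(p,f,a,b is not None,c)
E
```

```text
203 None None; 207 277 278; 211 277 281; 215 276 280; 219 275 280; 223 274 279; 227 274 279; 231 269 278; 235 270 278; 239 None None; 
topmask 261 271 198 206 266.02777777777777 201.65277777777777
proj ends [266.211 200.151] [280.379 204.693] [266.919 202.465]
0 0 None False [-0.087  0.287  2.051 -0.     0.803 -1.546]
0 1 None False [-0.087  0.287  2.051 -0.     0.803  1.595]
15 0 None False [-0.09   0.411  1.901  0.006  1.091 -1.553]
15 1 None False [-0.09   0.411  1.901  0.006  1.091  1.589]
30 0 None False [-0.092  0.548  1.754  0.01   1.362 -1.556]
30 1 None False [-0.092  0.548  1.754  0.01   1.362  1.586]
45 0 None True [-0.093  0.691  1.616  0.013  1.62  -1.557]
45 1 None True [-0.093  0.691  1.616  0.013  1.62   1.585]
60 0 [ 0.159 -0.105  2.259 -0.022  0.464 -1.534] True [-0.094  0.831  1.493  0.016  1.865 -1.557]
60 1 [ 0.159 -0.105  2.259 -0.022  0.464  1.607] True [-0.094  0.831  1.493  0.016  1.865  1.584]
```

```bash
python3 - <<'E'
from h import *
np.set_printoptions(precision=3,suppress=True)
print('jar top',tri((143,229),(262,75)),'mill top',tri((180,246),(217,117)),'shaker',tri((215,217),(303,142)))
for p in (120,130,140,150,160,170,178):
  for w in (-20,8,30):
    r=[]
    for z in (.14,.25,.29):
      q=ori(p,w); r.append(bot.solve_ik(tcp((.518,.183,z),q,.064),q))
    print(p,w,r[0],[x is not None for x in r])
E
```

```text
jar top (array([0.862, 0.175, 0.095]), np.float64(0.007447230652832328)) mill top (array([0.741, 0.289, 0.138]), np.float64(0.005242652124541299)) shaker (array([0.689, 0.08 , 0.06 ]), np.float64(0.0006458927356715411))
120 -20 [ 0.064  0.358  1.742  0.202  1.529 -1.216] [True, True, True]
120 8 [ 0.152  0.399  1.687  0.006  1.579 -1.56 ] [True, True, True]
120 30 [ 0.221  0.4    1.686 -0.15   1.56  -1.833] [True, True, True]
130 -20 [ 0.044  0.445  1.674  0.25   1.679 -1.236] [True, True, True]
130 8 [ 0.151  0.494  1.604  0.008  1.741 -1.56 ] [True, True, True]
130 30 [ 0.236  0.495  1.603 -0.186  1.719 -1.822] [True, True, True]
140 -20 [ 0.027  0.531  1.613  0.295  1.824 -1.246] [True, True, True]
140 8 [ 0.151  0.587  1.529  0.009  1.898 -1.561] [True, True, True]
140 30 [ 0.247  0.587  1.528 -0.221  1.872 -1.818] [True, True, True]
150 -20 [ 0.015  0.615  1.559  0.34   1.964 -1.248] [True, True, True]
150 8 [ 0.151  0.675  1.465  0.011  2.049 -1.56 ] [True, True, True]
150 30 [ 0.256  0.676  1.463 -0.257  2.02  -1.821] [True, True, True]
160 -20 [ 0.006  0.696  1.514  0.388  2.098 -1.242] [True, True, True]
160 8 [ 0.15   0.758  1.412  0.012  2.194 -1.56 ] [True, True, True]
160 30 [ 0.262  0.759  1.41  -0.297  2.162 -1.831] [True, True, True]
170 -20 [ 0.001  0.771  1.48   0.441  2.227 -1.227] [True, True, True]
170 8 [ 0.15   0.834  1.372  0.014  2.332 -1.559] [True, True, True]
170 30 [ 0.266  0.835  1.371 -0.342  2.297 -1.849] [True, True, True]
178 -20 [-0.     0.827  1.461  0.488  2.325 -1.209] [True, True, True]
178 8 [ 0.15   0.888  1.351  0.016  2.438 -1.558] [True, True, True]
178 30 [ 0.267  0.889  1.35  -0.385  2.399 -1.87 ] [True, True, True]
```

```bash
python3 - <<'E'
from h import *
np.set_printoptions(precision=3,suppress=True)
print('vase',tri((211,335),(75,150)))
q=ori(170,8); g=np.array([.519,.183,.127]); h=np.array([np.cos(np.radians(8)),np.sin(np.radians(8)),0])
s=bot.get_state(); bot.move_straight(s["position"]+[0,0,.13],feed=.3)
qa=ori(130,8)
bot.movep(tcp(g+.13*h+[0,0,.2],qa,.064),qa)
bot.grip(.72,30)
bot.movep(tcp(g+.10*h+[0,0,.05],q,.064),q)
bot.move_straight(tcp(g+.10*h,q,.064),feed=.2)
s=bot.get_state(); print(s["t"],s["position"],s["wrist_force"])
a=bot.camera("scene");b=bot.camera("top")
o=np.hstack([cv2.resize(a[110:320,180:380],None,fx=2,fy=2),cv2.resize(b[120:260,180:370],None,fx=2,fy=3)[:420]])
cv2.imwrite("pics/pre.png",o[:,:,::-1])
E
```

```text
vase (array([0.643, 0.596, 0.208]), np.float64(0.01354674325028055))
4.175 [0.681 0.206 0.141] [ 0.363  0.158 -0.324]
```

View pics/pre.png

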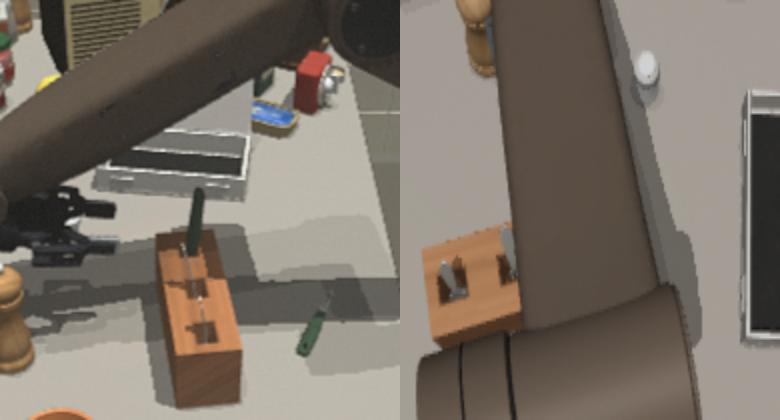

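The open gripper points at the standing peeler (handle top at crop (197,192)) and has a clear path. Next: move in, grip and pull up.

```bash
python3 - <<'E'
from h import *
np.set_printoptions(precision=3,suppress=True)
q=ori(170,8); g=np.array([.519,.183,.127])
print('hit',bot.move_straight(tcp(g,q,.064),feed=.1,max_force=8))
bot.grip(0,40); s=bot.get_state(); print(s["grip_width"],s["finger_force"],s["wrist_force"])
p=tcp(g,q,.064)
print(bot.move_straight(p+[0,0,.115],feed=.12,max_force=15))
s=bot.get_state(); print(s["t"],s["position"],s["grip_width"],s["wrist_force"])
a=bot.camera("scene")
cv2.imwrite("pics/lift.png",cv2.resize(a[90:320,180:380],None,fx=2.5,fy=2.5)[:,:,::-1])
E
```

```text
hit False
0.2535046486885072 39.49888238101266 [0.955 0.598 0.159]
False
6.9667 [0.581 0.192 0.252] 0.2538475421519457 [-0.487  0.113 -0.485]
```

View pics/lift.png

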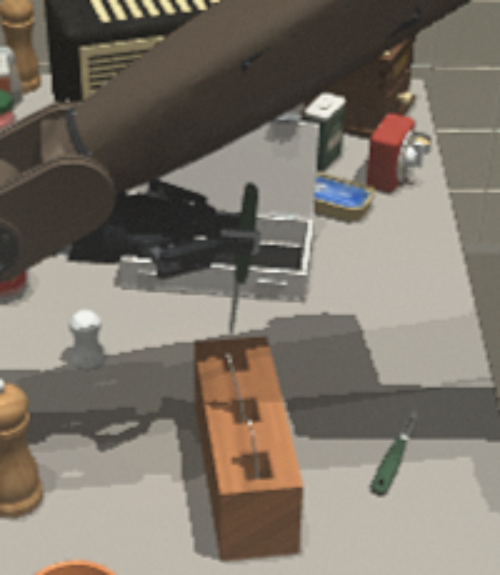

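The peeler is out and clear of the stand: handle end at about (280,164), blade tip at (272.8,223), with the fork and spoon still in place. I'll measure its tilt in the grasp plane.

```bash
python3 - <<'E'
from h import *
np.set_printoptions(precision=4,suppress=True)
w=np.radians(8); n=np.array([-np.sin(w),np.cos(w),0]); g=np.array([.519,.183,.242])
E=[]
for uv in ((280,164.3),(279.5,184.5),(272.8,223.2)):
    o,d=ray("scene",uv); E.append(o+d*((g-o)@n)/(d@n)); print(E[-1])
v=E[2]-E[0]; print(np.linalg.norm(v),'lean from vertical deg',np.degrees(np.arctan2(v[:2]@[np.cos(w),np.sin(w)],-v[2])))
for pt in (80,85,90):
    q=ori(pt,-6.4); print(pt,bot.solve_ik(tcp((.54,.055,.012),q,.064),q))
    q=ori(pt,-6.4); print(bot.solve_ik(tcp((.54,.055,.2),q,.064),q) is not None)
E
```

```text
[0.5169 0.1827 0.2953]
[0.5171 0.1827 0.2396]
[0.5317 0.1848 0.1247]
0.171318543359604 lean from vertical deg 5.014331453304229
80 [-0.0832  0.2374  2.1251 -0.0087  0.6047 -1.5356]
True
85 [-0.0844  0.2698  2.0765 -0.0037  0.7081 -1.5408]
True
90 [-0.0855  0.3056  2.027  -0.      0.809  -1.5446]
True
```

```bash
python3 - <<'E'
from h import *
np.set_printoptions(precision=4,suppress=True)
q0=ori(170,-6.4); q=ori(85,-6.4)
bot.move_straight(tcp((.53,.183,.27),ori(170,8),.064),feed=.2)
bot.movep(tcp((.53,.055,.28),q0,.064),q0)
bot.movep(tcp((.52,.055,.18),q,.064),q)
bot.move_straight(tcp((.52,.055,.03),q,.064),feed=.15)
bot.dwell(.2)
f0=bot.get_state()["wrist_force"]
hit=bot.move_straight(tcp((.52,.055,.002),q,.064),feed=.02,max_force=4)
s=bot.get_state(); print(hit,s["t"],s["position"],s["wrist_force"]-f0,s["grip_width"])
a=bot.camera("scene");b=bot.camera("top")
o=np.hstack([cv2.resize(a[120:290,190:330],None,fx=2.8,fy=2.8),cv2.resize(b[120:290,270:410],None,fx=2.8,fy=2.8)])
cv2.imwrite("pics/place.png",o[:,:,::-1])
E
```

```text
True 11.5417 [0.5145 0.0556 0.073 ] [-0.953  -0.0154  6.5322] 0.2529047079159273
```

View pics/place.png

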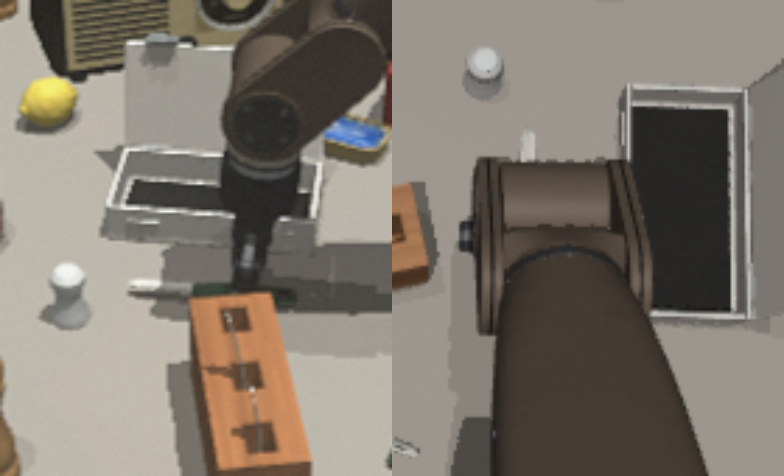

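The peeler lies horizontally over bare counter, blade tip at crop (135,287) and handle end near (290,297), with the fingers touching down. I'll release it, back off and look.

```bash
python3 - <<'E'
from h import *
np.set_printoptions(precision=4,suppress=True)
q=ori(85,-6.4)
bot.grip(.5); bot.dwell(.2)
p=bot.get_state()["position"]
bot.move_straight(p+[0,0,.09],feed=.2)
qd=ori(90,-6.4)
bot.movep((.50,.20,.26),qd)
bot.dwell(.1)
s=bot.get_state(); print(s["t"])
a=bot.camera("scene");b=bot.camera("top")
cv2.imwrite("pics/s_rel.png",a[:,:,::-1]);cv2.imwrite("pics/t_rel.png",b[:,:,::-1])
o=np.hstack([cv2.resize(a[160:270,200:330],None,fx=3,fy=3),cv2.resize(b[130:240,280:410],None,fx=3,fy=3)])
cv2.imwrite("pics/rel.png",o[:,:,::-1])
E
```

```text
13.6083
```

View pics/rel.png

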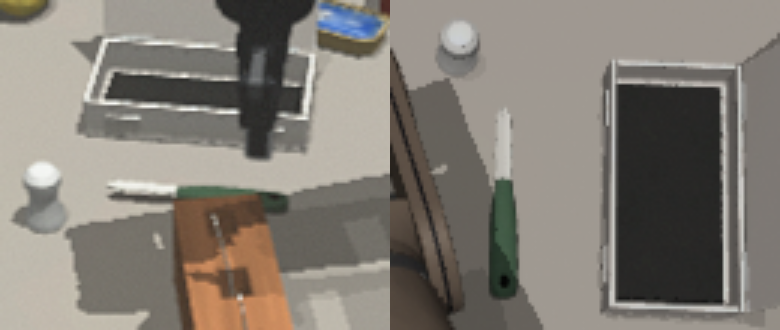

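Lying free on the counter. In the top view, tip at (318,167) and handle end at (317,229); in the scene view, tip at (237,222) and end at (296,227). I'll compute the pose and regrasp at the middle.

```bash
python3 - <<'E'
from h import *
np.set_printoptions(precision=4,suppress=True)
T=tri((236.7,222),(318,166.7)); H=tri((295.7,227.3),(317.3,228.8)); print(T,H)
b=cv2.imread("pics/t_rel.png"); m=green(b[:,:,::-1].copy()); m[:,:300]=0;m[:,340:]=0;m[:180]=0;m[240:]=0
ys,xs=np.where(m>0); print('handle',xs.min(),xs.max(),ys.min(),ys.max(),xs.mean(),ys.mean())
t=plane("top",(318,166.7),.008); h=plane("top",(317.3,228.8),.009); v=t-h
yaw=np.degrees(np.arctan2(v[1],v[0])); mid=(t+h)/2; print(t,h,np.linalg.norm(v),yaw,mid)
E
```

```text
(array([0.6338, 0.0422, 0.0123]), np.float64(0.00043273149800268385)) (array([0.4672, 0.0582, 0.0083]), np.float64(0.00040372229965847384))
handle 314 321 190 227 317.32089552238807 212.1044776119403
[0.6353 0.0417 0.008 ] [0.467  0.0583 0.009 ] 0.1692047368631789 -5.621620366311963 [0.5511 0.05   0.0085]
```

```bash
python3 - <<'E'
from h import *
np.set_printoptions(precision=4,suppress=True)
q=ori(90,-5.8); bot.movep((.5485,.0503,.15),q)
print(bot.move_straight((.5485,.0503,.0745),feed=.08,max_force=5))
bot.grip(0,40); s=bot.get_state(); print(s["t"],s["position"],s["grip_width"],s["finger_force"])
bot.move_straight((.5485,.0503,.16),feed=.15)
qc=ori(90,-6.4)
bot.move_straight((.549,-.095,.16),feed=.2,ori=qc)
bot.move_straight((.549,-.095,.095),feed=.12)
bot.dwell(.15)
hit=bot.move_straight((.549,-.095,.0755),feed=.02,max_force=4)
s=bot.get_state(); print(hit,s["t"],s["position"],s["grip_width"],s["wrist_force"])
a=bot.camera("scene");b=bot.camera("top")
o=np.hstack([cv2.resize(a[120:260,200:330],None,fx=3,fy=3),cv2.resize(b[130:270,300:430],None,fx=3,fy=3)])
cv2.imwrite("pics/incase.png",o[:,:,::-1])
E
```

```text
False
15.925 [0.5491 0.0503 0.0753] 0.22292484292088496 39.00363400782226
True 19.0833 [ 0.5491 -0.095   0.0802] 0.2267048545856178 [-0.8418  0.8772  4.2988]
```

View pics/incase.png

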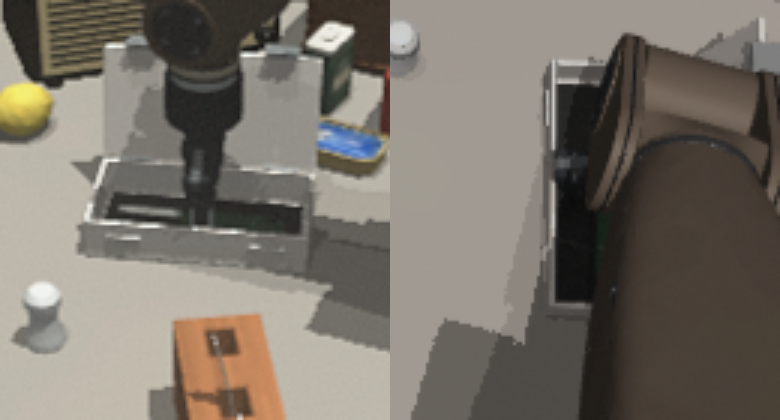

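The peeler lies in the tray, with contact at floor height. I'll release, retreat and close the lid with shut fingers along its arc.

```bash
python3 - <<'E'
from h import *
np.set_printoptions(precision=4,suppress=True)
print('lid corner',tri((307,139),(426.7,228)))
C=np.array([.549,-.0974,0]); ex=np.array([-.111,-.994,0]); inn=-ex; Z=np.array([0,0,1.])
H=C+.0575*ex+.0425*Z; q=ori(90,-6.4)
bot.grip(.45); bot.dwell(.2)
p=bot.get_state()["position"]; bot.move_straight(p+[0,0,.17],feed=.2)
b=bot.camera("top"); a=bot.camera("scene"); cv2.imwrite("pics/s_put.png",a[:,:,::-1]); cv2.imwrite("pics/t_put.png",b[:,:,::-1])
bot.grip(0,40)
def path(phi,r=.095,hw=.0145):
    c,s=np.cos(phi),np.sin(phi)
    P=H+r*(inn*c+Z*s)+.006*(Z*c-inn*s)
    return P-hw*inn+.073*Z
top=path(np.pi/2)
st=top+.115*ex
bot.move_straight(st+[0,0,.12],feed=.3)
bot.move_straight(st,feed=.2)
f0=bot.get_state()["wrist_force"]
print(bot.move_straight(top,feed=.1,max_force=10),bot.get_state()["wrist_force"]-f0)
for d in (80,70,60,50,40,30,20,10,0):
    if bot.move_straight(path(np.radians(d)),feed=.1,max_force=12): print('stop',d,bot.get_state()["position"],bot.get_state()["wrist_force"]-f0); break
s=bot.get_state(); print(s["t"],s["position"],s["wrist_force"]-f0)
print('press',bot.move_straight(path(0)-.003*Z,feed=.02,max_force=8),bot.get_state()["position"])
bot.move_straight(path(0)+.1*Z,feed=.25)
bot.movep((.50,.20,.26),q)
a=bot.camera("scene");b=bot.camera("top"); print(bot.get_state()["t"])
cv2.imwrite("pics/s_shut.png",a[:,:,::-1]);cv2.imwrite("pics/t_shut.png",b[:,:,::-1])
put=cv2.imread("pics/s_put.png")[:,:,::-1]
o=np.hstack([cv2.resize(x,None,fx=2,fy=2) for x in (put[120:260,200:330],a[120:260,200:330],b[130:270,300:430])])
cv2.imwrite("pics/shut.png",o[:,:,::-1])
E
```

```text
lid corner (array([ 0.431 , -0.1741,  0.1584]), np.float64(0.0031941075734254927))
False [-0.5206  0.2527 -1.0462]
27.0167 [ 0.5516 -0.0746  0.1214] [-0.8438 -0.0659 -0.4491]
press True [ 0.5518 -0.0746  0.1211]
28.975
```

View pics/shut.png

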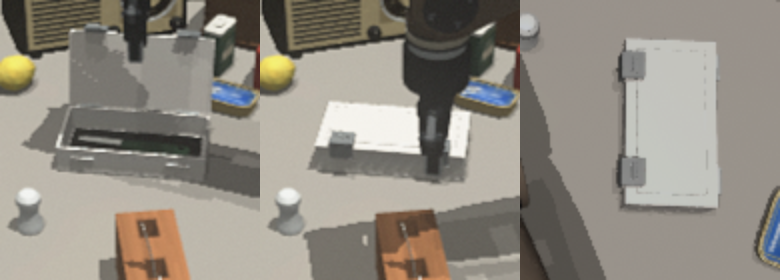

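The lid is shut, with the peeler seen flat in the tray beforehand. In the top view the grey tabs are at about (356.5,162.5) and (355.5,215). I'll locate them by mask and press the near one, then the far one.

```bash
python3 - <<'E'
from h import *
np.set_printoptions(precision=4,suppress=True)
b=cv2.imread("pics/t_shut.png"); g=b.max(2)
def blob(g,seed):
    x,y=map(int,seed); m=(abs(g.astype(int)-int(np.median(g[y-2:y+3,x-2:x+3])))<22).astype(np.uint8)
    w=np.zeros_like(m); w[y-14:y+15,x-12:x+13]=1
    n,l,st,ce=cv2.connectedComponentsWithStats(m*w,connectivity=4); return ce[l[y,x]],st[l[y,x]]
C=np.array([.549,-.0974,0]); inn=np.array([.111,.994,0]); ey=np.array([.994,-.111,0])
T=[]
for nm,sd,s in (("near",(356,215),-1),("far",(357,162),1)):
    c,st=blob(g,sd); m=plane("top",c,.0615); e=C+.0525*inn+s*.07*ey; T.append(np.r_[(m[:2]+e[:2])/2]); print(nm,c,st,m,e)
    if np.linalg.norm(m[:2]-e[:2])>.008: raise SystemExit("check")
q=ori(90,-6.4)
for p in T:
    bot.movep((*p,.17),q); bot.move_straight((*p,.142),feed=.1); bot.dwell(.2)
    f0=bot.get_state()["wrist_force"][2]
    for z in np.arange(.139,.1245,-.001):
        h=bot.move_straight((*p,z),feed=.03,max_force=30); s=bot.get_state(); f=s["wrist_force"][2]-f0
        print(f"{s['position'][2]:.4f}:{f:.1f}",end=" ")
        if h or f>18: break
    print(s["t"]); bot.move_straight((*p,.18),feed=.2)
bot.movep((.50,.20,.26),q); bot.dwell(.2)
a=bot.camera("scene");b2=bot.camera("top")
cv2.imwrite("pics/s_end.png",a[:,:,::-1]);cv2.imwrite("pics/t_end.png",b2[:,:,::-1])
s=bot.get_state();print(s["t"],s["position"])
E
```

```text
near [356.2584 215.7697] [351 208  12  22 178] [ 0.4852 -0.0369  0.0615] [ 0.4852 -0.0374  0.    ]
far [356.4268 161.9268] [350 155  13  15 164] [ 0.6249 -0.052   0.0615] [ 0.6244 -0.053   0.    ]
0.1389:0.6 0.1379:-0.2 0.1369:0.4 0.1359:-0.6 0.1349:-0.4 0.1341:1.7 0.1334:4.7 0.1323:4.7 0.1311:4.7 0.1301:4.5 0.1290:4.3 0.1281:4.1 0.1279:10.7 0.1278:14.2 0.1276:21.2 34.3583
0.1389:-0.6 0.1379:-0.6 0.1369:-0.7 0.1359:0.1 0.1349:0.3 0.1341:0.6 0.1336:4.5 0.1324:4.5 0.1312:4.3 0.1301:4.0 0.1290:3.7 0.1281:4.5 0.1280:8.0 0.1279:12.8 0.1278:15.7 39.7833
41.6333 [0.5004 0.1993 0.2596]
```

```bash
python3 -c "
from bench import bot
print(bot.sign_off())"
```

```text
the job is handed in; nothing more can be done
None
```

The job is handed in at about 42 s: the peeler was laid on the counter, regrasped at its middle and laid flat in the case, then the lid was shut and both tabs pressed about 6 mm to a hard stop; after pressing I checked only force and travel, as my ten picture views were used.

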